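# Release a locked slide drawer with the release pin

## Robot

A 7-joint arm with a two-finger parallel gripper is mounted at the origin on the work surface. World frame = base frame: x ahead of the robot, y to its left, z up, the work surface at z = 0. Lengths are in mm, angles in degrees, forces in N, time in s.
With the tool pointing down it reaches from about 350 to 775 mm from the base axis. Payload 3.1 kg.
Tool frame: the origin (TCP) lies where the fingers leave the gripper's body, on its centre line; the fingertips stand 73 mm ahead of it and the grasp point (between the pads) lies 54 mm ahead of it (ctrl.grasp_offset is the distance from the TCP to the grasp point, in mm); z points along the fingers, x is the direction in which the jaws open and shut, and the axes are right-handed (so a half turn about z gives the same grasp; the last joint's range is limited). The gripper opens to 85 mm and grips with 20 to 120 N. Pads are 22 mm wide; open, the fingers measure 114 mm over their backs; the gripper's body (76 mm by 85 mm) begins 54 mm behind the grasp point. The pads swing forward as they close: fully open they stand 13 mm farther back than shut.
Start: joints at [-2.389, 17.813, 0.802, 86.603, -0.252, 75.585, -1.558], TCP at [550.014, 0.033, 303.904] pointing down, gripper open.
Joint ranges: [-154.91, 154.91], [-16.99, 109.72], [-72.82, 74.43], [7.12, 147.25], [-82.49, 262.49], [11.32, 116.49], [-174.64, 174.64]. Speed limits (degrees/s): [159.86, 159.86, 180, 180, 180, 180, 180].

## Interface

Orientations are given as [roll, pitch, yaw] about the fixed x, y, z axes, in that order (R = Rz(yaw) Ry(pitch) Rx(roll)).
In Python, from plant import monitor, cams, ctrl gives the robot as it stands.
- The arm moves only by the tool jog_arm, never from a script. Its argument "steps" is a list that holds one entry, the list of rows, each a list of 7 numbers: the opening, from 0 (shut) to 1 (fully open), then the shift along the world's x, y, z in cm, then the turn, a rotation vector about the world's x, y, z in units of 8 degrees (1.0 is 8 degrees). In form: [[[hand, tx, ty, tz, rx, ry, rz], ...]]. A call has 1 to 8 rows; each row shifts and turns the commanded pose from where the row before left it; what a row does not reach is not made up. A row lasts 1/8 s, in which the tool goes at most 62.5 mm and 10.7 degrees, less where a joint would pass 70% of its speed; a pose out of reach is approached as far as the arm can. A call with a gripper value outside its range is refused whole. The fingers move at their own pace and stop on an object; the grip force is fixed at half the most. Time passes only in rows, so rows that do not move let the fingers close. It gives the time, the measured TCP pose, the force and the opening at its end, in the units of the state.
- monitor.state(): the state, without advancing time (a new reading comes with each control period).
- cams.read_camera(name): name is "scene" or "side" or "wrist"; returns a dict with "frame" (384x512x3 uint8, red, green, blue), "depth" (384x512 float32, mm along the optical axis (not along the pixel's ray), 0 where there is no reading), "mtx" (3x3 intrinsics, pixels), "R" (3x3) and "t" (3): a world point X has camera coordinates R X + t. Camera axes: x right, y down, z forward; pixel columns grow to the right and rows downward; lengths in mm; the calibration is good to about 2 mm. A picture is of the moment at which its call begins.
- ctrl.job_done(): hands the job in, once; it reports no verdict.
Trained networks look in the newest picture that a camera, given by its name, has taken for a name from the list of things; names that differ only in an ending like _2 or _b are one class to them, and where a whole thing is asked for, a point or a joint stands for the part that bears it (a point fixed in the world has none). Each returns a list of dicts, best first, with "p" (0 to 1); they miss things now and then, are a little off and sometimes report something else, mostly with a low value. They report only what shows in the picture. A call takes as long as a camera call. They do not tell look-alikes from the thing itself.
- cams.outline_of(name, camera): "pixels" (384x512 bool, what is visible of it) and "location" ([column, row] in pixels, amid what is visible of it).
The state is a dict: "t": time; "joint_positions": joint angles; "joint_velocities": joint speeds; "joint_efforts": joint torques, N m; "position": TCP position; "tcp_rot": TCP orientation; "wrist_force": force on the tool from outside, world axes, zero at the start; "wrist_torque": the same for the moment, N m; "width": opening from 0.0 (shut) to 1.0 (fully open).
Only numpy, scipy, OpenCV 4.12 (cv2) and the standard library are available. Lean on these libraries where they do the work, as an engineer would, in place of code of your own. Each camera call takes 0.05 s, during which the arm holds its last target. There are 200 camera calls.

## Task

The drawer of the slide reader is locked because its power is off. Take the release pin (square handle) out of the stand, feel with its tip along the slot under the brow until it drops into the hidden release hole, and push it in until the drawer springs out; then put the pin back upright in the stand, and after that pull the drawer fully open. Leave the other tools, the bottle, the dish and the jar where they are.

Things in the scene. Friction and masses are not known exactly. Their poses are not given: they have to be found in the camera images.
- reader: slide reader, a white bench instrument 240 deep (its x) x 280 wide (y) x 158 high, fixed; origin under its centre, z up. Its front faces its own -x, roughly to the robot's right (world -y): upright to 70 mm, then a panel that rises towards the back at 35 degrees to the horizontal. Straight into the panel is (0.574, 0, -0.819) in its frame: 35 degrees from straight down
- slot (a point): centre of the floor of a slot in the panel, at (-56, 0, 95) mm in the reader's frame; 100 mm long (reader's y), 13 wide, 5 deep. In this floor, on its centre line, up to 36 mm either side of this point, is a round release hole 13 mm across; it is not reported and must be felt for. The floor is hard and otherwise flat. 8 mm down the hole is a sprung steel plunger
- slot_left (a point): the end of the slot's floor on the reader's +y side, 50 mm from point slot
- slot_right (a point): the end of the slot's floor on the reader's -y side, 50 mm from point slot
- plunger (a joint): how far the plunger in the release hole is pushed in, m: 0 at rest (1 N), stop at 0.007 (2.4 N); past about 0.0045 it frees the drawer; it springs back when let go
- drawer (a joint): how far the slide drawer is out of the reader, m: 0 shut and locked; freed, it springs out by itself to about 0.025 and stays; from there it is pulled along the reader's -x against light friction to its stop at 0.090, and stays where it is left
- pull (a point): centre of the drawer's pull: an upright aluminium fin on the middle of the drawer front, 10 mm thick (reader's y), 40 long (x), 44 high, its centre 34 mm above the table and, shut, at x = -128 mm in the reader's frame; pinch it from above across its thickness. It moves with the drawer. Axes as the reader's
- stand: teal tool stand, fixed: 180 long (its x) x 64 wide (y) x 90 high; a top plate 8 mm thick with three through holes 12 mm across in a row at x = -55, 0 and +55 mm, open below; origin under its centre, z up
- pin_grip (a point): centre of the release pin's handle, where to grip it: square, aluminium, 14 x 14 x 56 mm, sides along the point's x and y, z from tip to handle. It stands in one of the stand's three holes, sides square with the stand, its flange (24 mm across, 4 thick, under the handle) on the top plate; this point is then 32 mm above the plate. About 70 g
- pin_tip (a point): rounded end of the pin's steel rod (6 mm across, 85 mm long below the flange's underside), 117 mm from pin_grip along the pin's -z. The rod is spring-loaded: pressed on its end it slides up to 10 mm into the handle (starts to give at 3 N, 4.5 N at 10 mm, solid from there)
- lifter: another tool in the stand, not used: short fat round knob 18 mm across and 22 high on a flange; origin at the flange's underside, on its axis
- needle: another tool in the stand, not used: slim round stem 8 mm across with a 14 mm ball on top, 54 mm tall above the plate; origin at the flange's underside, on its axis
- bottle: loose amber bottle 56 mm across, 130 high; origin under its centre
- dish: loose clear dish 90 mm across, 16 high; origin under its centre
- jar: loose white jar 52 mm across, 60 high; origin under its centre
- brow (a point): middle of the front lower edge of a level brow, 8 mm thick and as wide as the reader, that juts out over the slot 55 mm above its floor and covers it from straight above: a tool must come in tilted, square to the panel
There are look-alikes about, which are no part of the job. What is shaped like the stand but brown or red is not meant.

How it is judged (in metres and radians):
On the way, in this order (a step that is already met when the one before it is completed fails the run):
1. the pin is lifted clear of the stand (height (world z) of pin_tip above 0.1 m), for 0.1 s.
2. the tip of the pin is in the release hole and has pushed the plunger in (value of joint plunger above 0.003 m and distance between pin_tip and slot below 0.055 m and contact force between pin and plunger above 0.5 N).
3. the drawer has sprung out (value of joint drawer above 0.015 m), for 0.1 s.
4. the pin is back in the stand, upright, its flange down on the top plate, and let go, with the drawer not yet pulled further out (z of pin_grip in the frame of stand between 0.116 and 0.126 m and angle between pin_grip's own z axis and vertical below 0.12 rad and y of pin_grip in the frame of stand between -0.012 and 0.012 m and contact force between pin and the fingers below 0.1 N and value of joint drawer below 0.045 m), for 0.2 s.
5. the drawer is pulled open to at least 78 mm (value of joint drawer above 0.078 m), for 0.1 s.
At the end, for the whole second after the job is handed in: drawer out at least 78 of its 90 mm; plunger sprung back; pin upright (within 7 degrees) in a hole of the stand, flange within 4 mm of the top plate; the two other tools moved under 10 mm, and bottle, dish and jar under 30 mm (value of joint drawer above 0.078 m and z of pin_grip in the frame of stand between 0.116 and 0.126 m and angle between pin_grip's own z axis and vertical below 0.12 rad and y of pin_grip in the frame of stand between -0.012 and 0.012 m and value of joint plunger below 0.002 m and distance of each of lifter, needle from where it was at the start of the episode below 0.01 m and distance of each of bottle, dish, jar from where it was at the start of the episode below 0.03 m); the robot touches nothing.
It fails at once if another tool is pulled out of the stand, or the bottle, dish or jar is pushed away (distance of any of lifter, needle, bottle, dish, jar from where it was at the start of the episode above 0.03 m).
It also fails if it takes over 61 s, if anything falls off the work surface, if the arm or the gripper's body presses on something with over 40 N, if the wrist force passes 120 N, or if a joint passes its speed limit or range.

## Working session

There is one attempt and no reset: what is moved stays moved. The work goes in short steps, Python scripts to look and compute and a tool call to move; the robot and the scene stay as the last step left them, time stands still between calls to the robot, and variables do not carry over. Pictures are saved under pics/ and viewed, on a budget of 10 in all, crops included, one or two more only if the job needs it, and the job is handed in when it is done.

Besides the shell and the picture viewer there is one more tool, called by a JSON object that holds its "op" and its "data", one argument or row to a line. jog_arm: Moves the arm, as the interface text tells. Its arguments: {"type":"object","properties":{"steps":{"type":"array","items":{"type":"array","items":{"type":"array","items":{"type":"number"}}}}},"required":["steps"]}

```bash
ls; mkdir -p pics; cat > h.py <<'E'
import numpy as np, cv2
from plant import monitor, cams, ctrl
def world(c, px, d=None):
    u,v=px; d=c["depth"][int(round(v)),int(round(u))] if d is None else d
    p=np.linalg.inv(c["mtx"])@np.array([u,v,1.])*d
    return c["R"].T@(p-c["t"])
def cloud(c,mask):
    v,u=np.nonzero(mask&(c["depth"]>0)); d=c["depth"][v,u]
    p=np.linalg.inv(c["mtx"])@np.stack([u,v,np.ones(len(u))])*d
    return (c["R"].T@(p-np.array(c["t"]).reshape(3,1))).T
def proj(c,X):
    q=c["mtx"]@(c["R"]@np.array(X,float)+np.array(c["t"]).ravel()); return q[:2]/q[2]
E
python3 - <<'E'
from h import *
ims=[]
for n in ["scene","side"]:
    c=cams.read_camera(n); f=c["frame"].copy()
    np.savez(n+".npz",**c)
    cv2.imwrite(f"pics/{n}0.png",cv2.resize(f[...,::-1],(800,600)))
    print(n,(-c["R"].T@np.array(c["t"]).ravel()).round())
    for k in ["reader","stand","pin_grip","lifter","needle","bottle","dish","jar","pull"]:
        for o in cams.outline_of(k,n)[:4]:
            P=cloud(c,o["pixels"])
            print(k,round(o["p"],2),np.round(o["location"]),np.median(P,0).round() if len(P) else None, len(P))
print(monitor.state())
E
```

```text
pics
scene [1069.  290. 1003.]
reader 0.69 [358. 275.] [623. 204. 148.] 14792
reader 0.41 [303. 248.] [590.  43.  52.] 158
stand 0.92 [202. 269.] [816. -96.  88.] 2955
stand 0.79 [200. 109.] [ 423. -514.   62.] 1856
stand 0.75 [274. 129.] [ 331. -276.   82.] 1782
stand 0.73 [233. 162.] [ 516. -276.   64.] 1946
pin_grip 0.67 [246. 155.] [ 507. -224.  121.] 124
needle 0.44 [220. 138.] [ 512. -336.   96.] 92
bottle 0.58 [334. 175.] [382. -25.  74.] 655
dish 0.72 [422. 227.] [315. 238.   7.] 407
dish 0.68 [357. 276.] [623. 205. 148.] 14760
jar 0.62 [184. 208.] [ 705. -269.   53.] 405
pull 0.85 [302. 245.] [590.  48.  55.] 211
side [ 262. -724.  855.]
reader 0.91 [191. 142.] [536. 113. 102.] 6649
stand 0.72 [264. 355.] [ 418. -506.   90.] 3560
stand 0.71 [309. 169.] [ 808. -111.   72.] 2121
stand 0.62 [252. 263.] [ 497. -301.   89.] 2579
stand 0.62 [176. 291.] [ 324. -297.   90.] 2605
pin_grip 0.6 [234. 225.] [ 502. -233.  121.] 151
lifter 0.45 [248. 249.] [ 507. -287.  109.] 87
needle 0.5 [262. 263.] [ 511. -340.   96.] 106
bottle 0.63 [156. 210.] [368. -49.  75.] 722
bottle 0.25 [192. 1
[... 216 characters left out ...]
'joint_positions': array([-2.3891742 , 17.81159303,  0.80258389, 86.6023318 , -0.25279088,
       75.58393626, -1.5613185 ]), 'joint_velocities': array([ 0.06789227,  0.04075812, -0.06081303,  0.03797394, -0.00400981,
       -0.00566177, -0.01354551]), 'joint_efforts': array([ 3.63541558e-04, -3.79818177e+01,  1.45891900e-01, -2.30865902e+01,
        1.20668672e-02,  1.51728676e-03, -2.25731194e-07]), 'position': array([5.50017460e+02, 3.20816394e-02, 3.03921498e+02]), 'tcp_rot': array([ 1.79999449e+02, -3.92755827e-03,  8.18146825e-04]), 'wrist_force': array([-0.6981133 , -0.59436548,  1.16838583]), 'wrist_torque': array([-0.01244535, -0.01521136, -0.01419955]), 'width': 1.0021990146175086}
```

View scene.

View pics/scene0.png

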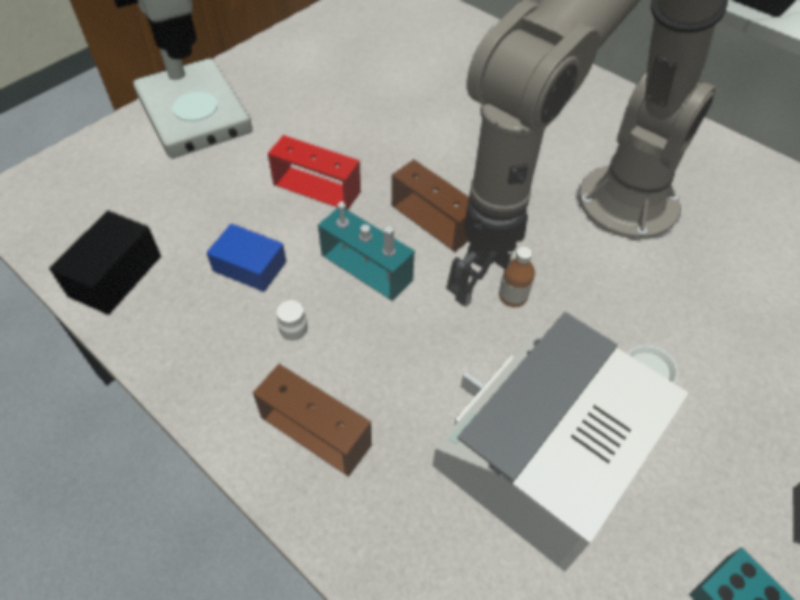

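View pics/side0.png

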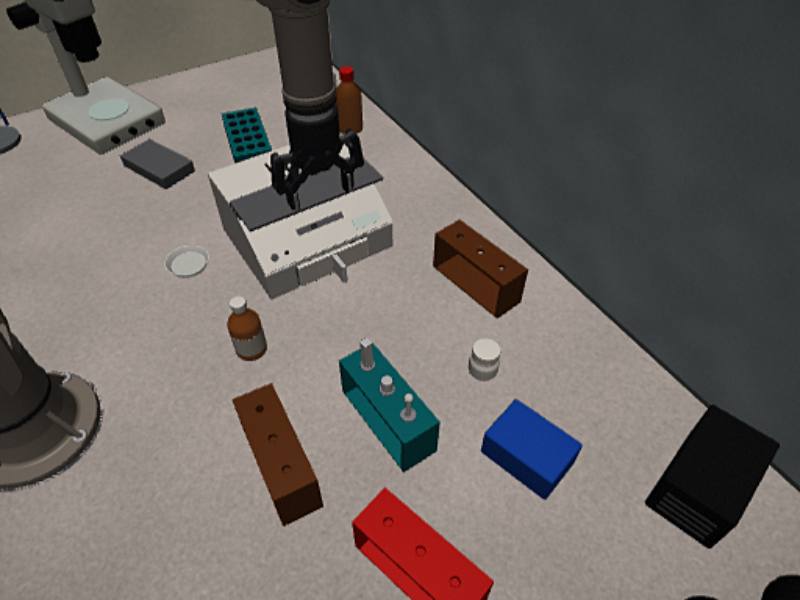

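```bash
cat > fit.py <<'E'
from h import *
full=np.ones((384,512),bool)
def ld(n): return dict(np.load(n+".npz"))
for n in ["scene","side"]:
    c=ld(n); hsv=cv2.cvtColor(c["frame"],cv2.COLOR_RGB2HSV)
    teal=(hsv[...,0]>80)&(hsv[...,0]<100)&(hsv[...,1]>120)
    P=cloud(c,full).reshape(-1,3)
    Q=cloud(c,teal); Q=Q[(Q[:,2]>85)&(Q[:,2]<95)&(abs(Q[:,0]-510)<150)&(abs(Q[:,1]+280)<150)]
    print(n,"stand",len(Q),np.median(Q[:,2]),cv2.minAreaRect(Q[:,:2].astype(np.float32)))
    T=P[(P[:,2]>152)&(P[:,2]<164)&(P[:,1]>40)&(P[:,1]<420)&(P[:,0]>420)&(P[:,0]<820)]
    print(n,"top",len(T),np.median(T[:,2]),cv2.minAreaRect(T[:,:2].astype(np.float32)))
    G=P[(P[:,2]>100)&(P[:,2]<130)&(np.hypot(P[:,0]-505,P[:,1]+230)<25)]
    print("pin pts",len(G),G.mean(0),cv2.minAreaRect(G[:,:2].astype(np.float32)))
E
python3 fit.py
```

```text
scene stand 698 90.048413784829 ((508.4031677246094, -280.761474609375), (63.9176025390625, 175.8608856201172), 4.204033851623535)
scene top 4687 157.42043167885745 ((579.7781372070312, 205.4020233154297), (282.35931396484375, 212.5548095703125), 1.9648140668869019)
pin pts 50 [ 505.41458357 -225.96466184  115.30167738] ((505.392578125, -226.65359497070312), (11.600753784179688, 17.275814056396484), 34.14200973510742)
side stand 1395 90.4068802257013 ((508.40557861328125, -282.9205017089844), (64.85089874267578, 180.08204650878906), 4.202294826507568)
side top 1471 158.169624990386 ((585.2929077148438, 147.4985809326172), (280.96966552734375, 100.29065704345703), 2.1172163486480713)
pin pts 58 [ 502.82130734 -231.54846459  114.83341135] ((502.5301513671875, -230.98687744140625), (10.44143009185791, 18.131593704223633), 56.87124252319336)
```

```bash
cat > fit2.py <<'E'
from h import *
from fit import ld, full
S=np.vstack([cloud(ld(n),full) for n in ["scene"]]); D=cloud(ld("side"),full)
y=np.radians(92.03); ex=np.array([np.cos(y),np.sin(y)]); ey=np.array([-ex[1],ex[0]])
for nm,P in (("scene",S),("side",D)):
    a=P[:,:2]@ex; b=P[:,:2]@ey; z=P[:,2]
    T=(z>154)&(z<161)&(a>40)&(a<330)&(b>-780)&(b<-380)
    print(nm,"top a",np.percentile(a[T],[0.5,2,50,98,99.5]).round(1),"b",np.percentile(b[T],[.5,2,50,98,99.5]).round(1))
    bc=-593
    # panel band profile
    for lo,hi in((-70,-40),(30,60),(60,90)):
        m=(b-bc>lo)&(b-bc<hi)&(z>72)&(z<120)&(a>0)&(a<150)
        if m.sum()>20:
            k=np.polyfit(a[m],z[m],1); r=z[m]-np.polyval(k,a[m]); g=abs(r)<4; k=np.polyfit(a[m][g],z[m][g],1)
            print(lo,m.sum(),g.sum(),"slope",k[0], "a at z=99.1:",(99.1-k[1])/k[0])
    m=(z>20)&(z<66)&(abs(b-bc)<138)&(a>-20)&(a<120)
    h=np.histogram(a[m],np.arange(-20,120,4)); print(list(zip(h[1].astype(int),h[0])))
c=ld("side"); crop=c["frame"][125:165,170:250]
cv2.imwrite("pics/slot.png",cv2.resize(crop[...,::-1],(800,400),interpolation=cv2.INTER_CUBIC))
E
python3 fit2.py | grep -v rect; sed -i '/^for n/,$d' fit.py
```

```text
scene stand 698 90.048413784829 ((508.4031677246094, -280.761474609375), (63.9176025390625, 175.8608856201172), 4.204033851623535)
scene top 4687 157.42043167885745 ((579.7781372070312, 205.4020233154297), (282.35931396484375, 212.5548095703125), 1.9648140668869019)
pin pts 50 [ 505.41458357 -225.96466184  115.30167738] ((505.392578125, -226.65359497070312), (11.600753784179688, 17.275814056396484), 34.14200973510742)
side stand 1395 90.4068802257013 ((508.40557861328125, -282.9205017089844), (64.85089874267578, 180.08204650878906), 4.202294826507568)
side top 1471 158.169624990386 ((585.2929077148438, 147.4985809326172), (280.96966552734375, 100.29065704345703), 2.1172163486480713)
pin pts 58 [ 502.82130734 -231.54846459  114.83341135] ((502.5301513671875, -230.98687744140625), (10.44143009185791, 18.131593704223633), 56.87124252319336)
scene top a [ 79.2  80.7 127.7 172.  173.2] b [-726.1 -722.9 -602.1 -454.1 -449.1]
-70 55 55 slope 0.7576190949562236 a at z=99.1: 84.26046945941559
30 48 48 slope 0.5789116705194794 a at z=99.1: 93.9570071943907
60 47 47 slope 0.7718374438217104 a a
[... 1631 characters left out ...]
4(20), np.int64(7)), (np.int64(24), np.int64(8)), (np.int64(28), np.int64(6)), (np.int64(32), np.int64(12)), (np.int64(36), np.int64(266)), (np.int64(40), np.int64(173)), (np.int64(44), np.int64(253)), (np.int64(48), np.int64(217)), (np.int64(52), np.int64(5)), (np.int64(56), np.int64(1)), (np.int64(60), np.int64(0)), (np.int64(64), np.int64(2)), (np.int64(68), np.int64(1)), (np.int64(72), np.int64(2)), (np.int64(76), np.int64(1)), (np.int64(80), np.int64(2)), (np.int64(84), np.int64(0)), (np.int64(88), np.int64(0)), (np.int64(92), np.int64(0)), (np.int64(96), np.int64(0)), (np.int64(100), np.int64(0)), (np.int64(104), np.int64(0)), (np.int64(108), np.int64(0)), (np.int64(112), np.int64(0))]
```

View pics/slot.png

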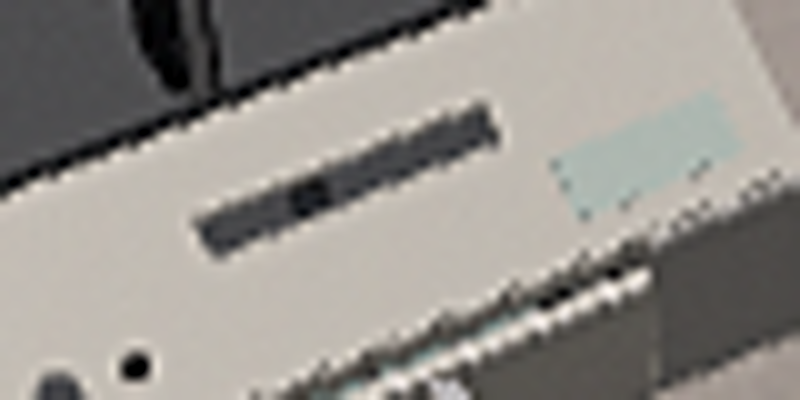

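{"op": "jog_arm", "data": {
  "steps": [
    [[1,-1.1,-5.6,-0.8,0,0,0.13],[1,-1.1,-5.6,-0.8,0,0,0.13],[1,-1.1,-5.6,-0.8,0,0,0.13],[1,-1.2,-5.8,-0.8,0,0,0.13],[1,0,0,0,0,0,0]]
  ]
}}

```text
t: 1.62
position: [501.7, -233.4, 271.2]
tcp_rot: [179.8, 0.2, 3.4]
wrist_force: [0.7, 1.0, 0.9]
width: 0.999
```

```bash
cat > rd.py <<'E'
from h import *
yaw=np.radians(92.03)
Rr=np.array([[np.cos(yaw),-np.sin(yaw),0],[np.sin(yaw),np.cos(yaw),0],[0,0,1]])
O=Rr@np.array([147.2,-588.4,0])
W=lambda p:Rr@np.array(p,float)+O
E
python3 - <<'E'
from rd import *
from fit import ld
c=ld("side"); print("O",O,"slot",W([-56,0,95]))
for p in([-56,50,95],[-56,0,95],[-56,-50,95],[-128,0,34]): print(p,proj(c,W(p)).round(1))
N=Rr@np.array([-.574,0,.819]); s=W([-56,0,95]); C=-c["R"].T@np.array(c["t"]).ravel()
for px in((190.8,148.8),(201.0,144.5),(219,137.5)):
    d=world(c,px,1000.)-C; X=C+d*((s-C)@N)/(d@N); print(px,(Rr.T@(X-O)).round(1),X.round(1))
w=cams.read_camera("wrist"); np.savez("wrist1.npz",**w); cv2.imwrite("pics/w1.png",w["frame"][...,::-1])
for k in("pin_grip","lifter","needle"):
  for o in cams.outline_of(k,"wrist")[:3]: print(k,o["p"],o["location"],np.median(cloud(w,o["pixels"]),0).round(1))
P=cloud(w,np.ones((384,512),bool)); T=P[(abs(P[:,2]-150)<4)&(np.hypot(P[:,0]-504,P[:,1]+227)<30)]
print(len(T),cv2.minAreaRect(T[:,:2].astype(np.float32)) if len(T) else 0, T.mean(0) if len(T) else 0)
print(monitor.state()["position"],monitor.state()["tcp_rot"],monitor.state()["wrist_force"])
E
```

```text
O [582.81649799 167.95037861   0.        ] slot [584.8001732  111.98552328  95.        ]
[-56, 50, 95] [188.9 149.3]
[-56, 0, 95] [203.7 143.3]
[-56, -50, 95] [218.  137.5]
[-128, 0, 34] [216.7 171.7]
(190.8, 148.8) [-56.6  44.   94.6] [540.9 109.9  94.6]
(201.0, 144.5) [-56.2   9.3  94.8] [575.5 111.4  94.8]
(219, 137.5) [-57.  -52.8  94.3] [637.6 112.9  94.3]
pin_grip 0.87 [256.5, 192.0] [ 503.8 -221.2  134.8]
lifter 0.74 [254.9, 243.9] [ 507.3 -277.4  110.3]
needle 0.95 [255.5, 289.1] [ 511.5 -333.5  107.2]
370 ((503.79144287109375, -226.96316528320312), (13.854708671569824, 14.357934951782227), 3.954288959503174) [ 503.9183021  -226.2950694   149.98691727]
[ 505.82248367 -224.14701181  271.99532632] [-1.79932010e+02 -4.49179362e-02  4.31741320e+00] [ 0.17708754 -0.53082874  0.22781233]
```

View pics/w1.png

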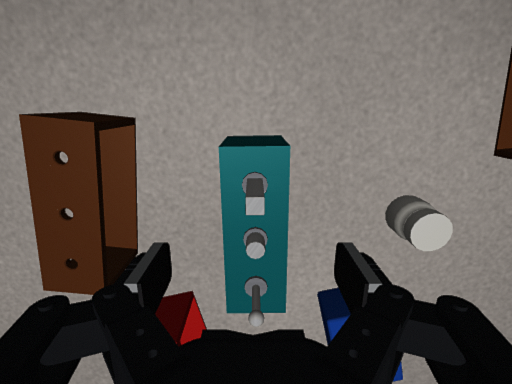

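{"op": "jog_arm", "data": {
  "steps": [
    [[1,-0.1,-0.1,-3.5,0,0,0],[1,0,0,-3.5,0,0,0],[1,0,0,-2.6,0,0,0],[1,0,0,0,0,0,0],[1,0,0,0,0,0,0],[0,0,0,0,0,0,0],[0,0,0,0,0,0,0],[0,0,0,0,0,0,0]]
  ]
}}

```text
t: 2.82
position: [504.2, -227.1, 176.5]
tcp_rot: [180.0, -0.1, 4.2]
wrist_force: [1.0, -0.2, 0.4]
width: 0.376
```

{"op": "jog_arm", "data": {
  "steps": [
    [[0,0,0,0,0,0,0],[0,0,0,0,0,0,0],[0,0,0,0,0,0,0]]
  ]
}}

```text
t: 3.2
position: [504.0, -227.1, 176.1]
tcp_rot: [180.0, -0.0, 4.2]
wrist_force: [-0.8, 0.3, 1.7]
width: 0.156
```

{"op": "jog_arm", "data": {
  "steps": [
    [[0,0,0,3,0,0,0],[0,0,0,6,0,0,-0.13],[0,0,0,6,0,0,-0.14],[0,1.0,2.0,0,0.4,0.014,0],[0,2.0,4.5,0,1.0,0.035,0],[0,2.0,4.8,0,1.0,0.035,0],[0,2.0,4.8,-2,1.0,0.035,0],[0,1.8,4.6,-2.2,0.97,0.036,0]]
  ]
}}

```text
t: 4.2
position: [593.0, -18.9, 283.6]
tcp_rot: [-144.8, -0.1, 2.0]
wrist_force: [0.7, -0.2, -1.5]
width: 0.154
```

{"op": "jog_arm", "data": {
  "steps": [
    [[0,0,0,0,0,0,0],[0,0,0,0,0,0,0],[0,0,0,0,0,0,0],[0,0,0,0,0,0,0]]
  ]
}}

```text
t: 4.7
position: [592.2, -20.9, 285.0]
tcp_rot: [-145.1, -0.1, 1.9]
wrist_force: [0.1, 0.3, -0.5]
width: 0.149
```

```bash
cat > tip.py <<'E'
from rd import *
from scipy.spatial.transform import Rotation as Ro
s=monitor.state(); R=Ro.from_euler("xyz",s["tcp_rot"],degrees=True).as_matrix()
tip=s["position"]+R[:,2]*171
print("t",s["t"],"pos",s["position"].round(1),"rot",s["tcp_rot"].round(2),"w",round(s["width"],3),"F",s["wrist_force"].round(2),"Freader",(Rr.T@s["wrist_force"]).round(2))
print("z in reader",(Rr.T@R[:,2]).round(3),"x in reader",(Rr.T@R[:,0]).round(3),"tip reader",(Rr.T@(tip-O)).round(1))
E
python3 tip.py; python3 - <<'E'
from rd import *
c=cams.read_camera("side"); np.savez("s2.npz",**c)
cv2.imwrite("pics/s2.png",cv2.resize(c["frame"][90:210,150:310,::-1],(800,600),interpolation=cv2.INTER_CUBIC))
for n in("side",):
  for o in cams.outline_of("pin_grip",n)[:2]: print(o["p"],o["location"])
E
```

```text
t 4.7 pos [592.2 -20.9 285. ] rot [-1.4511e+02 -1.0000e-01  1.9300e+00] w 0.149 F [ 0.09  0.34 -0.49] Freader [ 0.33 -0.1  -0.49]
z in reader [ 0.572 -0.002 -0.82 ] x in reader [-0.002 -1.     0.002] tip reader [-91.3  -3.1 144.7]
```

View pics/s2.png

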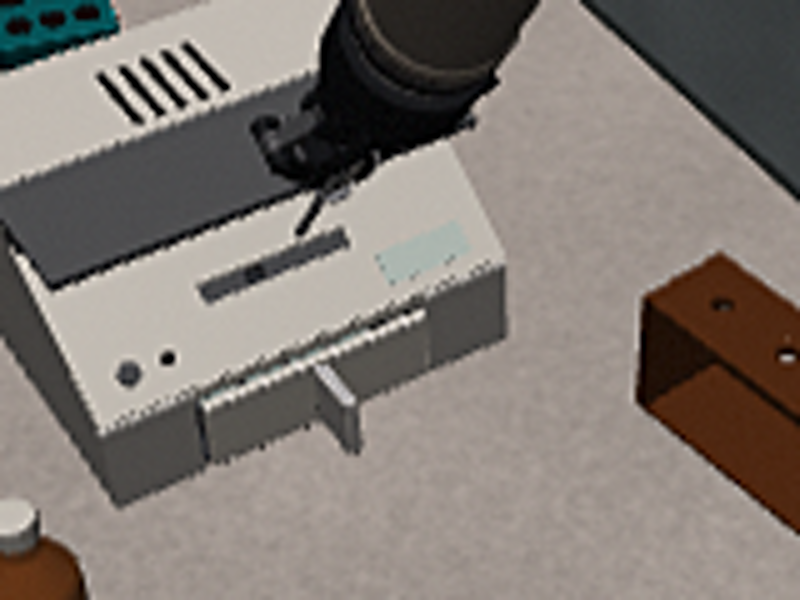

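```bash
python3 - <<'E'
from rd import *
c=dict(np.load("s2.npz")); X=W([-91.3,-3.1,144.7]); print(proj(c,X), (209.9,135.9))
for d in(5,0,0),(0,5,0),(0,0,5): print(d,proj(c,X+Rr@np.array(d))-proj(c,X))
N=Rr@np.array([-.574,0,.819]); s=W([-56,0,95]); C=-c["R"].T@np.array(c["t"]).ravel()
for px in((190.9,147.9),(200.5,143.9),(218.1,136.9)):
    d=world(c,px,1000.)-C; X=C+d*((s-C)@N)/(d@N); print(px,(Rr.T@(X-O)).round(1))
# sub-pixel slot: dark pixels
g=cv2.cvtColor(c["frame"],cv2.COLOR_RGB2GRAY)[132:154,184:226]; 
for r in g: print(' '.join('%3d'%v for v in r))
E
```

```text
[208.6848085  136.51601567] (209.9, 135.9)
(5, 0, 0) [-0.82243042 -0.93634559]
(0, 5, 0) [-1.52650502  0.61257122]
(0, 0, 5) [-0.15274547 -1.35218583]
(190.9, 147.9) [-54.6  42.5  96. ]
(200.5, 143.9) [-54.4   9.9  96.2]
(218.1, 136.9) [-54.7 -51.   95.9]
 77  79  79  75  77  77  77  79  80  82  81  75  44  30  22   6  85 190 190 182 198 192 190 187 187 193 207  99  16  38 197 193 189 188 185 185 184 184 186 186 185 185
 77  76  79  77  78  79  79  83  84  67  36  27   6  90  68 189 186 198 193 190 189 185 186 187 189 201 150  28   0 190 197 188 186 187 186 185 185 185 183 186 185 186
 79  80  77  80  84  81  72  43  31  21   4  86 191 191 182 198 194 188 186 188 186 186 186 187 195 183  50  11 138 202 190 187 191 191 192 188 186 185 186 185 185 185
 79  80  82  80  66  37  26   6  90  67 190 188 198 195 191 190 187 187 185 186 186 187 186 188 201  98  17  42 201 197 194 197 202 131 133 194 186 184 184 183 186 185
 81  73  42  29  22   4  80 190 191 183 198 193 189 188 186 187 186 185 186 187 186 186 186 190 203  17   3 144 209 206 132 153  93  72  66 203 190 187 186 185 185 185
 35 
[... 2151 characters left out ...]
 186 186 186 185 184 185 184
187 189 186 188 188 193 190 112 115 185 186 196 190 188 188 187 186 187 185 187 187 187 186 186 186 185 186 186 185 186 185 186 184 185 186 185 185 184 186 185 184 187
187 188 186 188 188 189 193 182 183 194 191 188 188 186 186 185 186 186 185 186 185 187 185 187 185 185 187 186 184 186 185 183 186 187 184 186 185 187 186 187 190 196
189 186 186 187 185 188 187 188 188 188 189 187 186 187 187 187 186 187 185 187 185 185 187 186 186 186 185 185 186 185 185 186 185 187 185 186 189 192 192 193 206 118
188 185 187 186 187 188 187 188 186 187 187 187 185 186 188 185 186 187 186 186 186 186 186 186 184 186 186 184 185 185 185 184 186 186 188 190 198 128 177 155 110  79
```

{"op": "jog_arm", "data": {
  "steps": [
    [[0,-0.03,0.86,-1.23,0,0,0],[0,-0.04,1.15,-1.64,0,0,0],[0,-0.03,0.86,-1.23,0,0,0],[0,-0.02,0.34,-0.49,0,0,0],[0,0,0,0,0,0,0],[0,0,0,0,0,0,0]]
  ]
}}

```text
t: 5.55
position: [591.3, 11.5, 238.5]
tcp_rot: [-145.1, -0.1, 2.0]
wrist_force: [-0.5, 0.3, -1.1]
width: 0.154
```

```bash
python3 tip.py
```

```text
t 5.55 pos [591.3  11.5 238.5] rot [-1.4506e+02 -5.0000e-02  1.9600e+00] w 0.154 F [-0.46  0.28 -1.08] Freader [ 0.3   0.45 -1.08]
z in reader [ 0.573 -0.001 -0.82 ] x in reader [-0.001 -1.     0.001] tip reader [-58.7  -3.2  98.3]
```

{"op": "jog_arm", "data": {
  "steps": [
    [[0,-0.01,0.23,-0.33,0,0,0],[0,-0.01,0.23,-0.33,0,0,0],[0,0,0,0,0,0,0],[0,0,0,0,0,0,0]]
  ]
}}

```text
t: 6.05
position: [591.1, 16.1, 231.9]
tcp_rot: [-145.1, -0.1, 1.9]
wrist_force: [0.7, -2.2, 1.8]
width: 0.157
```

```bash
python3 tip.py; python3 - <<'E'
from rd import *
c=cams.read_camera("side")
cv2.imwrite("pics/s3.png",cv2.resize(c["frame"][115:165,170:240,::-1],(800,571),interpolation=cv2.INTER_CUBIC))
F=[]
for i in range(6):
    cams.read_camera("wrist"); F.append(Rr.T@monitor.state()["wrist_force"])
F=np.array(F); print(F.round(2),"mean",F.mean(0).round(2))
E
```

```text
t 6.05 pos [591.1  16.1 231.9] rot [-1.4506e+02 -7.0000e-02  1.9400e+00] w 0.157 F [ 0.68 -2.19  1.83] Freader [-2.21 -0.6   1.83]
z in reader [ 0.573 -0.002 -0.82 ] x in reader [-0.001 -1.     0.001] tip reader [-54.1  -3.2  91.7]
[[-2.47 -0.57  1.95]
 [-2.42 -1.21  1.12]
 [-2.54 -1.05  1.49]
 [-2.66 -0.02  1.92]
 [-2.27 -1.12  2.83]
 [-2.11 -1.74  1.09]] mean [-2.41 -0.95  1.73]
```

View pics/s3.png

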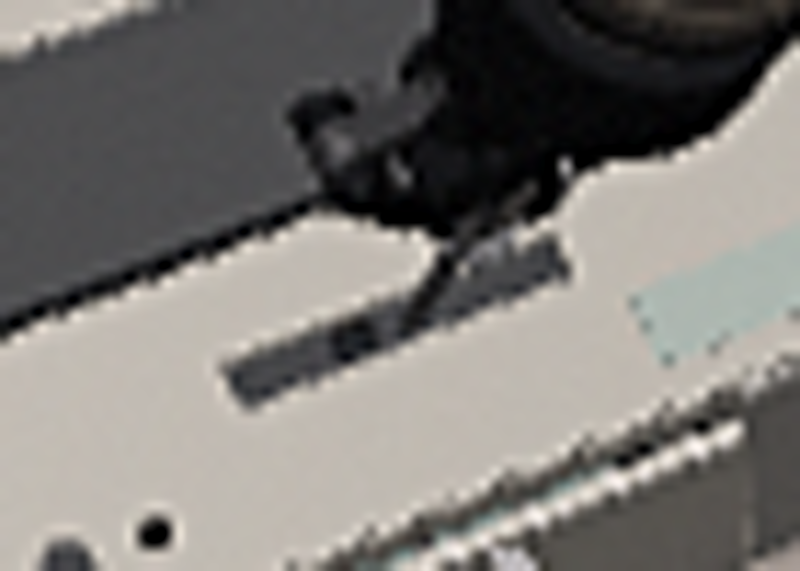

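{"op": "jog_arm", "data": {
  "steps": [
    [[0,-0.3,-0.01,0,0,0,0],[0,-0.3,-0.01,0,0,0,0],[0,-0.3,-0.01,0,0,0,0],[0,-0.2,-0.01,0,0,0,0],[0,0,0,0,0,0,0]]
  ]
}}

```text
t: 7.02
position: [578.2, 17.4, 230.5]
tcp_rot: [-144.9, 0.2, 2.1]
wrist_force: [0.4, -0.4, -0.6]
width: 0.151
```

```bash
cat > feel.py <<'E'
from rd import *
F=[]
for i in range(4):
    cams.read_camera("wrist"); F.append(Rr.T@monitor.state()["wrist_force"])
F=np.mean(F,0)-np.array([.3,0,-.8]); print("F",F.round(2),"normal",round(-.574*F[0]+.819*F[2],2))
E
python3 tip.py; python3 feel.py
```

```text
t 7.025 pos [578.2  17.4 230.5] rot [-144.94    0.21    2.12] w 0.151 F [ 0.36 -0.37 -0.56] Freader [-0.38 -0.34 -0.56]
z in reader [ 0.574  0.004 -0.819] x in reader [ 0.002 -1.    -0.004] tip reader [-52.1  10.6  90.5]
F [-0.15 -0.23  0.16] normal 0.22
```

{"op": "jog_arm", "data": {
  "steps": [
    [[0,-0.25,-0.01,0,0,0,0],[0,0,0,0,0,0,0]]
  ]
}}

```text
t: 7.48
position: [576.9, 16.2, 231.4]
tcp_rot: [-145.0, 0.0, 2.0]
wrist_force: [0.5, 0.6, -0.5]
width: 0.157
```

```bash
python3 tip.py; python3 feel.py
```

```text
t 7.475 pos [576.9  16.2 231.4] rot [-1.4502e+02  4.0000e-02  2.0100e+00] w 0.157 F [ 0.48  0.59 -0.46] Freader [ 0.57 -0.5  -0.46]
z in reader [ 0.573  0.    -0.819] x in reader [-0.    -1.    -0.001] tip reader [-53.4  11.4  91.2]
F [-0.39  0.6  -0.11] normal 0.14
```

{"op": "jog_arm", "data": {
  "steps": [
    [[0,-0.01,0.23,-0.33,0,0,0],[0,-0.01,0.23,-0.33,0,0,0],[0,-0.01,0.2,-0.28,0,0,0],[0,0,0,0,0,0,0]]
  ]
}}

```text
t: 8.18
position: [577.1, 22.3, 221.9]
tcp_rot: [-145.1, -0.0, 2.0]
wrist_force: [0.4, -3.5, 1.2]
width: 0.158
```

```bash
python3 tip.py; python3 feel.py; python3 - <<'E'
from rd import *
c=cams.read_camera("side")
cv2.imwrite("pics/s4.png",cv2.resize(c["frame"][115:195,160:260,::-1],(750,600),interpolation=cv2.INTER_CUBIC))
E
```

```text
t 8.175 pos [577.1  22.3 221.9] rot [-1.4507e+02 -1.0000e-02  1.9600e+00] w 0.158 F [ 0.4  -3.49  1.21] Freader [-3.51 -0.27  1.21]
z in reader [ 0.573 -0.001 -0.82 ] x in reader [-0.001 -1.     0.   ] tip reader [-47.4  10.8  81.7]
F [-2.91 -0.46  2.47] normal 3.69
```

View pics/s4.png

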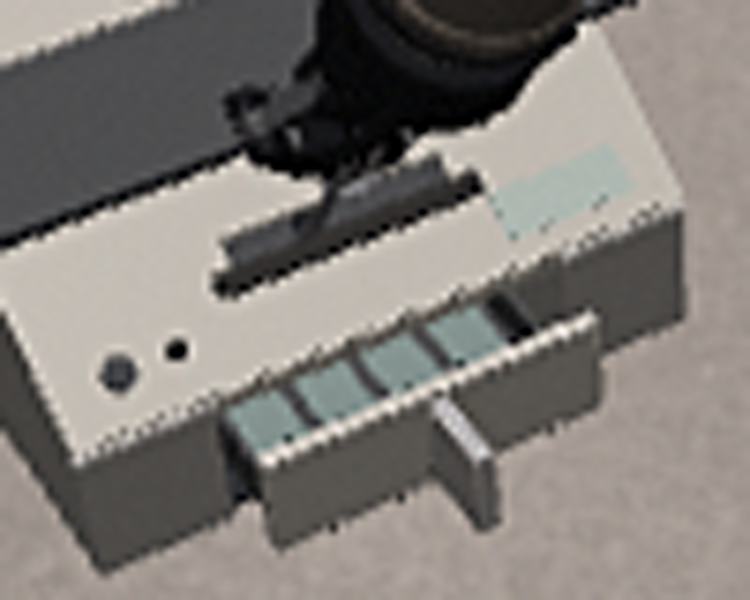

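{"op": "jog_arm", "data": {
  "steps": [
    [[0,0.04,-0.9,1.3,0,0,0],[0,0.06,-1.8,2.6,0,0,0],[0,0.06,-1.9,2.65,0,0,0],[0,-1.5,-4.0,1.2,-0.6,-0.02,0],[0,-1.5,-4.1,1.2,-0.95,-0.034,0],[0,-1.5,-4.1,1.2,-0.95,-0.034,0],[0,-1.5,-4.1,0.3,-0.95,-0.034,0.13],[0,-1.5,-4.1,0,-0.92,-0.032,0.14]]
  ]
}}

```text
t: 9.43
position: [502.9, -227.7, 327.8]
tcp_rot: [179.8, 0.2, 4.2]
wrist_force: [-0.0, 0.2, -1.6]
width: 0.155
```

{"op": "jog_arm", "data": {
  "steps": [
    [[0,0,0,0,0,0,0],[0,0,0,0,0,0,0],[0,0,0,0,0,0,0],[0,0,0,0,0,0,0]]
  ]
}}

```text
t: 9.93
position: [503.8, -226.5, 326.2]
tcp_rot: [-179.9, 0.3, 4.2]
wrist_force: [-0.5, 0.3, -0.8]
width: 0.152
```

```bash
python3 tip.py; python3 - <<'E'
from rd import *
s=monitor.state(); 
from scipy.spatial.transform import Rotation as Ro
z=Ro.from_euler("xyz",s["tcp_rot"],degrees=True).as_matrix()[:,2]
tip=s["position"]+171*z; print("tip world",tip.round(1),"z",z.round(4))
for n in("side","scene"):
    c=cams.read_camera(n); np.savez(n+"5.npz",**c); print(n,"tip",proj(c,tip).round(1),"hole",proj(c,[504,-226.8,90]).round(1),"flange",proj(c,tip-85*z).round(1))
    if n=="side":
        u,v=proj(c,tip).round().astype(int); cv2.imwrite("pics/s5.png",cv2.resize(c["frame"][v-60:v+60,u-60:u+60,::-1],(600,600),interpolation=cv2.INTER_CUBIC)); print("crop origin",u-60,v-60)
E
```

```text
t 9.925 pos [ 503.8 -226.5  326.2] rot [-179.94    0.3     4.19] w 0.152 F [-0.52  0.33 -0.85] Freader [ 0.35  0.51 -0.85]
z in reader [ 0.001  0.005 -1.   ] x in reader [ 0.038 -0.999 -0.005] tip reader [-391.2   93.9  155.2]
tip world [ 502.8 -226.3  155.2] z [-5.3e-03  7.0e-04 -1.0e+00]
side tip [232.9 217.3] hole [234.4 233.6] flange [231.5 193. ]
crop origin 173 157
scene tip [248.5 145.7] hole [248.  161.4] flange [248.5 123.2]
```

View pics/s5.png

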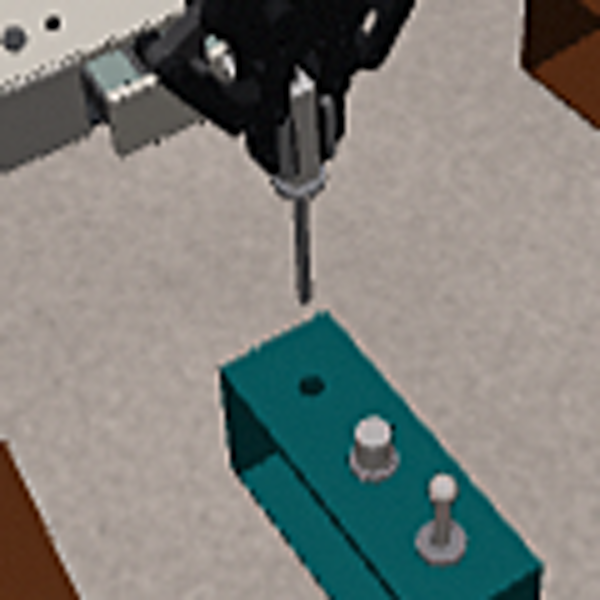

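{"op": "jog_arm", "data": {
  "steps": [
    [[0,0.02,-0.05,-3,0,0,0],[0,0,0,-2,0,0,0],[0,0,0,-1.5,0,0,0],[0,0,0,-1.5,0,0,0],[0,0,0,-1.5,0,0,0],[0,0,0,0,0,0,0]]
  ]
}}

```text
t: 10.78
position: [502.9, -227.3, 230.1]
tcp_rot: [-179.9, 0.4, 4.1]
wrist_force: [-0.3, 0.6, -0.5]
width: 0.155
```

{"op": "jog_arm", "data": {
  "steps": [
    [[0,0,0,-1.5,0,0,0],[0,0,0,-1.5,0,0,0],[0,0,0,-1.5,0,0,0],[0,0,0,-0.8,0,0,0],[0,0,0,0,0,0,0],[0,0,0,0,0,0,0]]
  ]
}}

```text
t: 11.52
position: [504.0, -227.8, 178.9]
tcp_rot: [180.0, 0.2, 4.1]
wrist_force: [0.7, 0.2, -0.4]
width: 0.151
```

{"op": "jog_arm", "data": {
  "steps": [
    [[0,0,0,-0.25,0,0,0],[0,0,0,0,0,0,0],[1,0,0,0,0,0,0],[1,0,0,0,0,0,0],[1,0,0,0,0,0,0],[1,0,0,0,0,0,0],[1,0,0,0,0,0,0],[1,0,0,0,0,0,0]]
  ]
}}

```text
t: 12.52
position: [503.6, -227.7, 176.0]
tcp_rot: [-180.0, 0.3, 4.1]
wrist_force: [0.7, 0.4, -0.4]
width: 0.999
```

{"op": "jog_arm", "data": {
  "steps": [
    [[1,0,0,3,0,0,0],[1,0,0,6,0,0,0],[1,0,0,0,0,0,0],[1,0,0,0,0,0,0]]
  ]
}}

```text
t: 13.02
position: [503.4, -227.6, 265.9]
tcp_rot: [-180.0, 0.3, 4.1]
wrist_force: [-0.4, 0.3, -0.8]
width: 0.994
```

```bash
python3 tip.py; python3 - <<'E'
from rd import *
w=cams.read_camera("wrist"); c=cams.read_camera("side"); cv2.imwrite("pics/s6.png",np.hstack([w["frame"][60:360,106:406,::-1],cv2.resize(c["frame"][110:310,160:360,::-1],(300,300))]))
P=cloud(w,np.ones((384,512),bool)); T=P[(P[:,2]>140)&(P[:,2]<170)&(np.hypot(P[:,0]-504,P[:,1]+227)<30)]
print(len(T),cv2.minAreaRect(T[:,:2].astype(np.float32)),np.percentile(T[:,2],[5,50,95]))
# fin
D=cloud(c,np.ones((384,512),bool)); q=(D-O)@Rr; m=(abs(q[:,1])<40)&(q[:,2]>50)&(q[:,2]<62)&(q[:,0]<-112)&(q[:,0]>-240)
print("fin/front z52-60",np.histogram(q[m,0],np.arange(-200,-100,5))); f=q[m&(q[:,0]<-140)]; print(f.min(0),f.max(0),f.mean(0),len(f))
E
```

```text
t 13.025 pos [ 503.4 -227.6  265.9] rot [-179.99    0.28    4.13] w 0.994 F [-0.43  0.29 -0.77] Freader [ 0.31  0.42 -0.77]
z in reader [-0.     0.005 -1.   ] x in reader [ 0.037 -0.999 -0.005] tip reader [-392.5   94.2   94.9]
432 ((504.6651611328125, -227.47601318359375), (13.212723731994629, 14.788596153259277), 4.958911418914795) [142.21877095 149.96732851 151.13517932]
fin/front z52-60 (array([ 0,  0,  0,  0,  0,  0,  0,  0,  0,  0,  0,  0,  5, 19,  7,  1,  0,
        0,  0]), array([-200, -195, -190, -185, -180, -175, -170, -165, -160, -155, -150,
       -145, -140, -135, -130, -125, -120, -115, -110, -105]))Traceback (most recent call last):
  File "<stdin>", line 7, in <module>
    return umr_minimum(a, axis, None, out, keepdims, initial, where)
ValueError: zero-size array to reduction operation minimum which has no identity
```

View pics/s6.png

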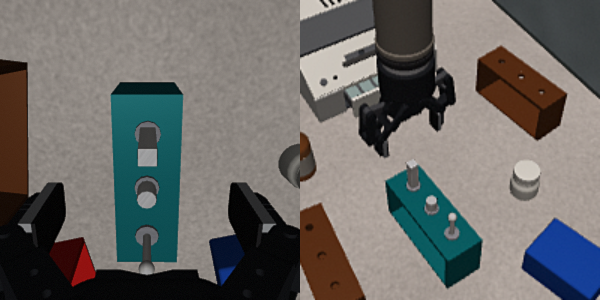

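{"op": "jog_arm", "data": {
  "steps": [
    [[1,1.2,3.6,0,0,0,0],[1,2.0,5.5,0,0,0,-0.13],[1,2.0,5.5,0,0,0,-0.13],[1,2.0,5.5,0,0,0,0],[1,1.3,3.5,0,0,0,0],[1,0,0,0,0,0,0],[1,0,0,0,0,0,0],[1,0,0,0,0,0,0]]
  ]
}}

```text
t: 14.12
position: [588.1, 6.0, 265.4]
tcp_rot: [179.9, 0.4, 1.9]
wrist_force: [-0.8, -0.3, 0.4]
width: 0.996
```

```bash
python3 tip.py; python3 - <<'E'
from rd import *
w=cams.read_camera("wrist")
D=cloud(w,np.ones((384,512),bool)); q=(D-O)@Rr; m=(abs(q[:,1])<60)&(q[:,2]>35)&(q[:,2]<75)&(q[:,0]<-105)&(q[:,0]>-240)
f=q[m&(q[:,0]<-141)]; print("fin",len(f),np.percentile(f,[2,50,98],axis=0).round(1))
print("z front",np.percentile(q[m&(q[:,0]>-141)],[2,50,98],axis=0).round(1))
for o in cams.outline_of("pull","wrist")[:1]: print(o["p"],o["location"],np.median((cloud(w,o["pixels"])-O)@Rr,0).round(1))
E
```

```text
t 14.125 pos [588.1   6.  265.4] rot [179.93   0.36   1.86] w 0.996 F [-0.84 -0.34  0.39] Freader [-0.31  0.86  0.39]
z in reader [-0.001  0.006 -1.   ] x in reader [-0.003 -1.    -0.006] tip reader [-162.2    1.5   94.4]
fin 305 [[-172.8   -5.4   54.1]
 [-157.    -0.2   56. ]
 [-141.7    4.    57.4]]
z front [[-138.6  -57.7   36.9]
 [-128.3   -0.3   57.8]
 [-125.9   57.1   59.4]]
0.73 [254.9, 134.2] [-114.9   -1.2   55.5]
```

{"op": "jog_arm", "data": {
  "steps": [
    [[1,0,0,-4,0,0,0],[1,0,0,-5,0,0,0],[1,0,0,-5,0,0,0],[1,0,0,-3.1,0,0,0],[1,0,0,0,0,0,0],[0,0,0,0,0,0,0],[0,0,0,0,0,0,0],[0,0,0,0,0,0,0]]
  ]
}}

```text
t: 15.22
position: [589.6, 8.3, 96.6]
tcp_rot: [-180.0, 0.1, 2.1]
wrist_force: [-0.8, 0.2, 0.5]
width: 0.379
```

{"op": "jog_arm", "data": {
  "steps": [
    [[0,0,0,0,0,0,0],[0,0,0,0,0,0,0],[0,0,0,0,0,0,0]]
  ]
}}

```text
t: 15.6
position: [588.1, 8.3, 95.8]
tcp_rot: [-180.0, 0.3, 2.0]
wrist_force: [-3.8, -0.4, 5.7]
width: 0.105
```

{"op": "jog_arm", "data": {
  "steps": [
    [[0,0.02,-0.6,0,0,0,0],[0,0.04,-1.1,0,0,0,0],[0,0.04,-1.1,0,0,0,0],[0,0.04,-1.1,0,0,0,0],[0,0.04,-1.1,0,0,0,0],[0,0.03,-1.0,0,0,0,0],[0,0,0,0,0,0,0],[0,0,0,0,0,0,0]]
  ]
}}

```text
t: 16.6
position: [590.2, -52.8, 95.8]
tcp_rot: [179.9, 0.3, 2.0]
wrist_force: [-3.9, -1.5, 5.6]
width: 0.109
```

{"op": "jog_arm", "data": {
  "steps": [
    [[1,0,0,0,0,0,0],[1,0,0,0,0,0,0],[1,0,0,0,0,0,0],[1,0,0,0,0,0,0],[1,0,0,2,0,0,0],[1,0,0,5,0,0,0],[1,0,0,5,0,0,0],[1,0,0,5,0,0,0]]
  ]
}}

```text
t: 17.6
position: [590.5, -51.6, 266.5]
tcp_rot: [-180.0, 0.3, 2.1]
wrist_force: [0.6, 0.1, 0.6]
width: 1.003
```

{"op": "jog_arm", "data": {
  "steps": [
    [[1,0,0,0,0,0,0],[1,0,0,0,0,0,0],[1,0,0,0,0,0,0]]
  ]
}}

```text
t: 17.98
position: [589.7, -51.6, 262.9]
tcp_rot: [-180.0, 0.5, 2.1]
wrist_force: [-1.0, 0.4, 0.1]
width: 0.997
```

```bash
python3 tip.py; python3 - <<'E'
from rd import *
w=cams.read_camera("wrist")
D=cloud(w,np.ones((384,512),bool)); q=(D-O)@Rr; m=(abs(q[:,1])<8)&(q[:,2]>50)&(q[:,2]<62)&(q[:,0]<-105)&(q[:,0]>-300)
print("fin outer x",np.percentile(q[m,0],[1,50,99]).round(1),"shut outer -148")
c=cams.read_camera("side"); s=cams.read_camera("scene")
for n,c0,c1 in(("scene",dict(np.load("scene.npz")),s),("side",dict(np.load("side.npz")),c)):
  for k in("bottle","dish","jar","lifter","needle","pin_grip"):
    o=cams.outline_of(k,n)[:1]; print(n,k,[(round(x["p"],2),np.round(x["location"])) for x in o])
cv2.imwrite("pics/s7.png",cv2.resize(c["frame"][90:330,100:400,::-1],(750,600)))
E
```

```text
t 17.975 pos [589.7 -51.6 262.9] rot [-179.97    0.51    2.06] w 0.997 F [-0.99  0.42  0.1 ] Freader [0.46 0.97 0.1 ]
z in reader [ 0.     0.009 -1.   ] x in reader [ 0.    -1.    -0.009] tip reader [-219.5    2.4   92. ]
fin outer x [-234.3 -206.7 -187.2] shut outer -148
scene bottle [(0.8, array([332., 178.]))]
scene dish [(0.76, array([420., 228.]))]
scene jar [(0.7, array([187., 203.]))]
scene lifter []
scene needle [(0.38, array([222., 139.]))]
scene pin_grip [(0.24, array([334., 177.]))]
side bottle [(0.96, array([155., 211.]))]
side dish [(0.61, array([119., 165.]))]
side jar [(0.81, array([313., 232.]))]
side lifter [(0.71, array([220., 175.]))]
side needle [(0.56, array([263., 260.]))]
side pin_grip []
```

View pics/s7.png

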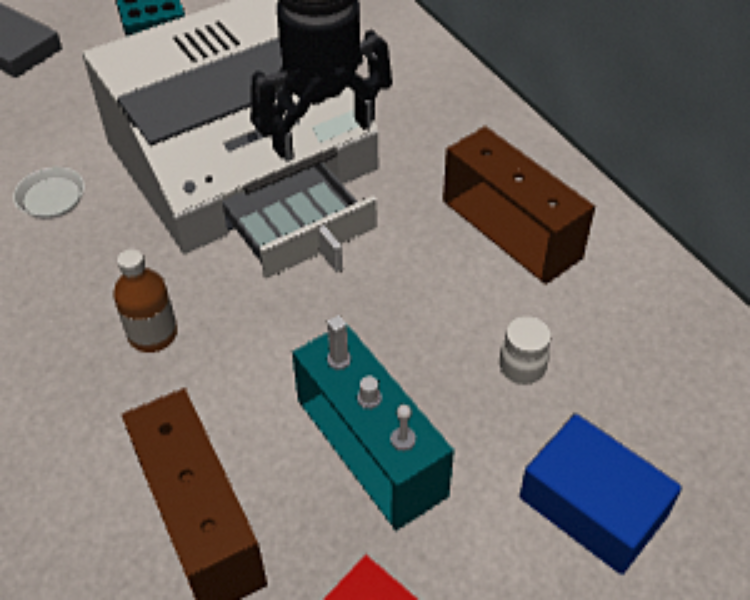

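Drawer out about 86 mm, the pin upright in the teal stand at (337,345), and the other things where they were. Handing in.

```bash
python3 -c "
from plant import ctrl; print(ctrl.job_done())"
```

```text
the job is handed in; nothing more can be done
None
```

The job is done and handed in at about 18 s of the 61 s allowed; no verdict is reported.

- **Release:** I took the square-handled pin from the teal stand and set its tip on the slot floor, tilted 35° square to the panel. I slid it along under about 3.6 N. The force fell to about 0.2 N roughly 11 mm along, where a dark spot already showed in the slot in the side picture. I used that spot to choose where to start feeling. Pushing about 11 mm further sprang the drawer, and a picture confirmed it was out.
- **Pin and drawer:** I put the pin back in its own hole and let it go, then pulled the drawer by its fin.

**Last checks:**
- **Drawer:** depth from the wrist camera puts the fin's outer end at x = -234 mm, against -148 when shut, so the drawer is about 86 mm out.
- **Pin:** it stands upright with its top at 150 mm, so the flange is on the plate.
- **Bottle, dish and jar:** they are within about 6 pixels of where they started in both cameras.
- **Other tools:** the needle moved at most about 3 pixels in the pictures. At the end the network found the lifter only in the side view, at the wrong place (the drawer pull). It missed the pin in that view and mistook the bottle for it in the other. I checked both by eye in the last picture, and they stand in their holes.
- **Gripper:** it is open above the drawer and touches nothing.
- **Plunger:** its spring-back was not measured; the pin is out of the hole.

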